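# Lock the grinding bowl onto the coffee mill

### The job

Fit the lidded steel grinding bowl (the one with the straight bar grip on its lid) onto the black coffee mill base: drop its two side pins into the slots of the ring, push it down against the spring, twist it clockwise (seen from above) to the stop and let it spring up into its lock, then leave it there. The slots' direction is not known well, so find them by feel with a light touch: never press or twist hard (stay well under 45 N between bowl and mill), and leave the other things on the counter where they are.

Things in the scene. Friction and masses are not known exactly. Their poses are not given: they have to be found in the camera images.
- bowl: Lidded steel grinding bowl, loose, 0.18 to 0.35 kg, standing upright on its neck; origin at the centre of the neck's underside, z up. Heights in mm: neck 56 dia from 0 to 25 (foot chamfered 2.5), steel bowl 82 dia up to 75, black lid 86 dia from 75 to 83, bar grip on top to 117. Alike when turned half round.
- bowl_grip (a point): Centre of the straight upright bar grip on the bowl's lid, 100 mm above the bowl's origin. The bar is 50 mm long along the bowl's x, 16 wide in y and spans heights 83 to 117 above the origin; it lies in line with the pins below. Axes as the bowl's.
- bowl_pins (a point): On the bowl's axis, 12 mm above its origin, at the height of its two round pins (6 mm dia), which stick out of the neck along the bowl's +x and -x to 36 mm from the axis. Axes as the bowl's.
- mill: Coffee mill base: black round motor base 136 mm dia, 127 high, fixed; origin under its centre, z up, round steel button on its front (-x) side. In its top lies a steel bayonet ring (bore 59 dia) with two slots opposite each other, 9 mm wide, for the pins. They lie along the mill's x give or take 0.35 rad: that angle (the grind setting) is not measured, and stays put while working.
- seat (a point): Centre of the bayonet ring's top face, 130 mm above the counter; axes as the mill's. Height of the bowl's origin from here: -9 mm with the pins resting on the ring between the slots (turn lightly there to find the slots); -14 in the slots, resting on the spring plate. Pushed deeper, the spring resists with 5 N plus 0.5 N per mm. At -25 the bowl's shoulder hits the mill, hard.
- locked (a point): On the mill's axis, 19 mm below seat: where the bowl's origin is when locked. To get there, push to 22 to 25 mm below seat, so the pins clear the 7 mm thick teeth of the ring, turn clockwise from above to the stop (0.69 rad from the slots' middle), let go: from 0.60 rad on, the spring lifts the pins 3 mm into notches. Let go earlier, it stays 22 mm below seat or comes out.
- jar: Look-alike, to be left alone: plain steel jar 82 dia, 70 high, black lid with a round knob (28 dia, top at 100), no neck and no pins; origin under its centre.
- kettle: White gooseneck kettle, 132 dia, 152 high, spout on its -x side (reach 145), handle on +x; origin under its centre. Bystander.
- mug: White mug on the caddy's lowest tier, origin under its centre. Bystander.
- funnel: White funnel, mouth down, on the caddy's middle tier; origin at the centre of its mouth. Bystander.
- shot: Small glass measure on the caddy's top tier; origin under its centre. Bystander.
- spoon: Spoon lying flat along its x axis; origin under its middle. Bystander.
- tamper: Steel tamper, 58 dia, 78 high; origin under its centre. Bystander.
Things that resemble listed ones, but are neither listed nor needed, are in the scene too. Leave any blue or purple look-alike of the bowl alone.

How it is judged:
On the way:
1. the bowl is pushed in over the mill until the pins are below the ring's teeth (z of bowl in the frame of seat below -0.0212 m and horizontal distance between bowl and seat below 0.004 m), for 0.1 s.
At the end, for the whole second after the job is handed in: The bowl sits locked in the mill at rest, upright within 0.06 rad and centred within 4 mm, its origin 17.2 to 20.6 mm below the ring's top face: pins sprung up into the notches at the end of the twist (unlocked it stands at -14 or higher, stuck under the teeth at about -22) (z of bowl in the frame of seat between -0.0206 and -0.0172 m and horizontal distance between bowl and seat below 0.004 m and angle between bowl's own z axis and vertical below 0.06 rad and linear speed of bowl below 0.01 m/s and angular speed of bowl below 0.1 rad/s); the robot touches nothing.
It fails at once if bowl and mill pressed or twisted against each other with more than 45 N (contact force between bowl and mill above 45 N).
It fails at once if a bystander was shoved (more than 25 mm) or tipped over (distance of any of jar, kettle, mug, funnel, shot, spoon, tamper from where it was at the start of the episode above 0.025 m or angle between any of jar, kettle, mug, funnel, shot, tamper's own z axis and vertical above 0.35 rad).
It also fails if it takes over 72 s, if anything falls off the work surface, if the arm or the gripper's body presses on something with over 40 N, if the wrist force passes 120 N, or if a joint passes its speed limit or range.

### The arm

A 7-joint arm with a two-finger parallel gripper is mounted at the origin on the work surface. World frame = base frame: x ahead of the robot, y to its left, z up, the work surface at z = 0. Lengths are in m, angles in rad, forces in N, time in s.
With the tool pointing down it reaches from about 0.425 to 0.925 m from the base axis. Payload 6.8 kg.
Tool frame: the origin (TCP) lies between the finger pads; the fingertips stand 8 mm ahead of it and the grasp point (between the pads) lies 11 mm behind it; x points along the fingers, z is the direction in which the jaws open and shut, and the axes are right-handed (so a half turn about x gives the same grasp; the last joint's range is limited). The gripper opens to 88 mm and grips with 3 to 60 N. Pads are 20 mm wide; open, the fingers measure 115 mm over their backs; the gripper's body (75 mm by 178 mm) begins 61 mm behind the grasp point.
Start: joints at [1.171, 0.477, 0.022, 1.555, -0.011, 1.109, -0.083], TCP at [0.194, -0.646, 0.201] pointing down, gripper open.
Joint ranges: [-2.96, 2.96], [-0.34, 2.1], [-1.41, 1.46], [0.24, 2.44], [-1.37, 4.51], [0.17, 1.92], [-2.96, 2.96]. Speed limits (rad/s): [2.39, 2.39, 3.14, 3.14, 3.14, 3.14, 3.14].

### API

Orientations are given as a rotation vector (axis times angle).
In Python, from cell import r gives the robot as it stands.
- The arm moves only by the tool move_arm, never from a script. Its argument "rows" is a list of rows, each a list of 7 numbers: the shift along the tool's x, y, z in mm, then the turn, a rotation vector about the tool's x, y, z in rad, then the closure, from 0 (fully open) to 1 (shut). A call has 1 to 5 rows; each row shifts and turns the commanded pose from where the row before left it, along the tool's axes as they then stand; what a row does not reach is not made up. A row lasts 1/8 s, in which the tool goes at most 62.5 mm and 10.7 degrees, less where a joint would pass 70% of its speed; a pose out of reach is approached as far as the arm can. A call is refused whole if a number of a shift passes 62.5 or a number of a turn 0.188, either way. A call with a gripper value outside its range is refused whole. The fingers move at their own pace and stop on an object; "force" is the grip in N (left out, the last holds). Time passes only in rows, so rows that do not move let the fingers close. It gives the time, the measured TCP pose, the force and the opening at its end, in the units of the state.
- r.observe(): the state, without advancing time (a new reading comes with each control period).
- r.get_image(name): name is "scene" or "top"; returns the picture (480x640x3 uint8, red, green, blue); there is no depth.
- r.camera_model(name): a dict with "camera_matrix" (3x3 intrinsics, pixels), "xyz" and "orientation" of the camera in the world. Camera axes: x right, y up, looking along -z (the intrinsics and any distortion apply to the point x, -y, -z); pixel columns grow to the right and rows downward; lengths in m; the calibration is good to about 2 mm. A picture is of the moment at which its call begins. camera_model takes no time and is no camera call.
- r.close_job(): hands the job in, once; it reports no verdict.
Trained networks look in the newest picture that a camera, given by its name, has taken for a name from the list of things; names that differ only in an ending like _2 or _b are one class to them, and where a whole thing is asked for, a point or a joint stands for the part that bears it (a point fixed in the world has none). Each returns a list of dicts, best first, with "p" (0 to 1); they miss things now and then, are a little off and sometimes report something else, mostly with a low value. They report only what shows in the picture. A call takes as long as a camera call. They do not tell look-alikes from the thing itself.
- r.silhouettes(camera, query): "pixels" (480x640 bool, what is visible of it) and "point" ([row, column] in pixels, amid what is visible of it).
The state is a dict: "time": time; "qpos": joint angles; "dq": joint speeds; "joint_efforts": joint torques, N m; "tcp_pos": TCP position; "tcp_rot": TCP orientation; "force": force on the tool from outside, world axes, zero at the start; "ft_torque": the same for the moment, N m; "finger_gap": opening from 0.0 (shut) to 1.0 (fully open).
Only numpy, scipy, OpenCV 4.12 (cv2) and the standard library are available. Lean on these libraries where they do the work, as an engineer would, in place of code of your own. Each camera call takes 0.05 s, during which the arm holds its last target. There are 200 camera calls.

## Working session

There is one attempt and no reset: what is moved stays moved. The work goes in short steps, Python scripts to look and compute and a tool call to move; the robot and the scene stay as the last step left them, time stands still between calls to the robot, and variables do not carry over. Pictures are saved under pics/ and viewed, about 8 in all and at most 12, crops included, and the job is handed in when it is done.

Besides the shell and the picture viewer there is one more tool, called after "Emit:" in YAML: its name, and indented under it one key for each argument. move_arm: Moves the arm, as the interface text tells. Its arguments: {"type":"object","properties":{"rows":{"type":"array","items":{"type":"array","items":{"type":"number"}}},"force":{"type":"number"}},"required":["rows"]}

```bash
mkdir -p pics; ls
python3 - <<'E'
from cell import r
import cv2,numpy as np
s=r.observe();print({k:np.round(v,3) for k,v in s.items()})
for n in("scene","top"):
    cv2.imwrite(f"pics/{n}0.png",r.get_image(n)[:,:,::-1]);m=r.camera_model(n);print(n,m)
    for q in("bowl","mill","jar"):
        for d in r.silhouettes(n,q)[:4]:
            ys,xs=np.nonzero(d["pixels"]);print(q,round(d["p"],2),np.round(d["point"]),xs.min(),xs.max(),ys.min(),ys.max())
E
```

```text
pics
{'time': np.float64(0.0), 'qpos': array([ 1.171,  0.478,  0.022,  1.556, -0.011,  1.109, -0.083]), 'dq': array([ 0.001,  0.002, -0.   ,  0.001,  0.001, -0.001,  0.001]), 'joint_efforts': array([ 0.0000e+00, -5.8286e+01,  1.5350e+00, -2.7261e+01, -5.4000e-02,
        1.7000e-02,  0.0000e+00]), 'tcp_pos': array([ 0.194, -0.646,  0.2  ]), 'tcp_rot': array([ 0.993,  1.335, -0.991]), 'force': array([-1.002, -1.043, -0.654]), 'ft_torque': array([-0.042,  0.009,  0.029]), 'finger_gap': np.float64(1.001)}
scene {'camera_matrix': array([[595.19386842,   0.        , 321.63054206],
       [  0.        , 595.19386842, 237.23615064],
       [  0.        ,   0.        ,   1.        ]]), 'xyz': array([ 1.44253846, -0.64567435,  1.30050003]), 'orientation': array([0.66728041, 0.3896664 , 0.97055469])}
bowl 0.82 [266. 404.] 385 417 247 287
bowl 0.78 [220. 322.] 306 336 198 237
bowl 0.74 [244. 359.] 345 375 224 263
mill 0.65 [199. 425.] 404 450 168 226
jar 0.72 [263. 254.] 239 271 243 283
top {'camera_matrix': array([[566.69686508,   0.        , 316.72263216],
       [  0.        , 566.69686508, 245.3087025 ],
       [  0.        ,   0.        ,   1.        ]]), 'xyz': array([ 0.40596778, -0.13462243,  1.73688552]), 'orientation': array([ 0.10096836, -0.08164995, -1.56100245])}
bowl 0.97 [316. 286.] 272 300 300 328
bowl 0.58 [267. 273.] 259 287 252 280
bowl 0.57 [223. 258.] 245 274 209 237
mill 0.63 [280. 185.] 156 208 258 302
jar 0.85 [302. 367.] 353 381 288 316
```

Run:
```python
import cv2,numpy as np
a=cv2.imread("pics/scene0.png")[150:300,220:460];b=cv2.imread("pics/top0.png")[200:340,140:400]
cv2.imwrite("pics/c1.png",cv2.resize(a,None,fx=3.3,fy=3.3,interpolation=3))
cv2.imwrite("pics/c2.png",cv2.resize(b,None,fx=3,fy=3,interpolation=3))
```

```text
(no output)
```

View pics/c1.png

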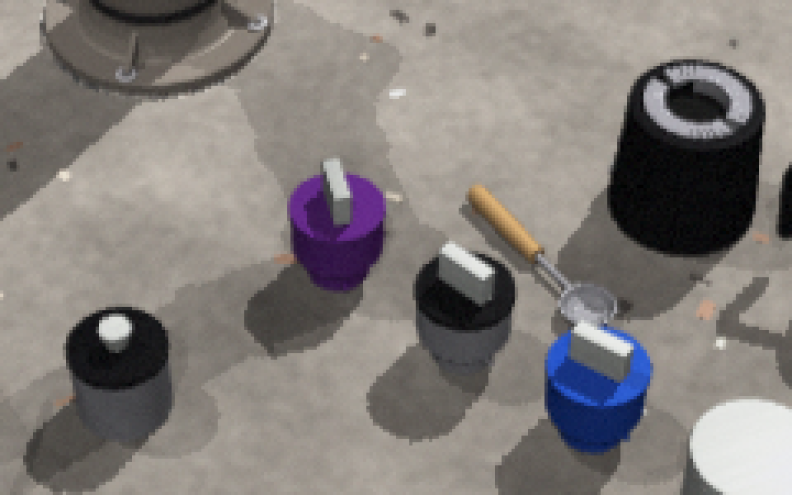

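View pics/c2.png

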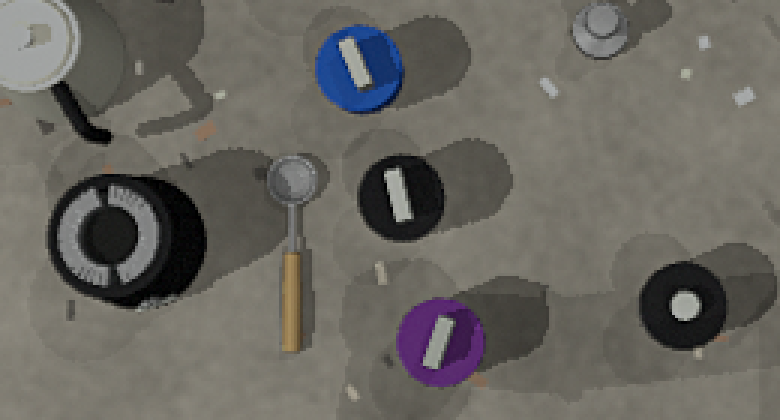

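View pics/top0.png

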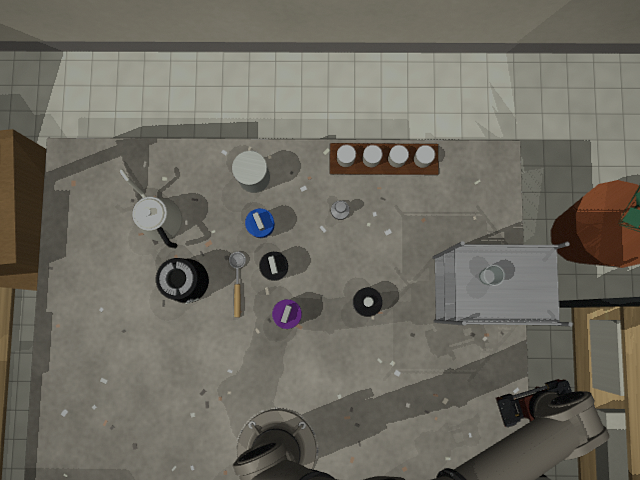

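The top picture shows four candidates:
- (267,273): black lid with a bar grip
- (223,258): blue, with a bar
- (313,286): purple, with a bar
- (302,367): jar with a round knob

I choose (267,273), which matches the description. The mill is at (280,180), with its ring slots visible. Next I rectify both at their known heights.

```bash
cat > h.py <<'E'
import numpy as np,cv2
from cell import r
from scipy.spatial.transform import Rotation as R
def cam(n):
    m=r.camera_model(n);return m["camera_matrix"],np.array(m["xyz"]),R.from_rotvec(m["orientation"]).as_matrix()
def proj(n,P):
    K,c,Q=cam(n);q=(np.asarray(P,float)-c)@Q;q=q*[1,-1,-1];u=q@K.T;return u[...,:2]/u[...,2:]
def back(n,uv,z):
    K,c,Q=cam(n);d=np.linalg.inv(K)@np.array([uv[0],uv[1],1.]);d=Q@(d*[1,-1,-1]);return c+d*(z-c[2])/d[2]
def rect(n,img,x,y,z,half=.08,s=.0005):
    "rows: x decreasing downward, cols: y decreasing to right"
    k=int(2*half/s);X=x+half-np.arange(k)*s;Y=y+half-np.arange(k)*s
    P=np.stack([*np.meshgrid(X,Y,indexing='ij'),np.full((k,k),z)],-1);u=proj(n,P).astype(np.float32)
    return cv2.remap(img,u[...,0],u[...,1],cv2.INTER_CUBIC)
E
python3 - <<'E'
from h import *
b=back("top",(273,266),.117);m=back("top",(177,278),.13);print(b,m)
rows=[]
for n in("top","scene"):
    im=cv2.imread(f"pics/{n}0.png");row=[]
    for p in(m,b):
        a=rect(n,im,p[0],p[1],p[2]);cv2.circle(a,(160,160),2,(0,0,255),-1);
        g=a[...,::-1].astype(int)
        bright=(a.min(2)>(110)).astype(np.uint8)
        cs,_=cv2.findContours(bright,cv2.RETR_EXTERNAL,cv2.CHAIN_APPROX_NONE)
        for c in sorted(cs,key=cv2.contourArea)[::-1][:3]:
            (cx,cy),(w,h),an=cv2.minAreaRect(c)
            if cv2.contourArea(c)>300: print(n,cv2.contourArea(c),"xy",p[0]+.08-cy*.0005,p[1]+.08-cx*.0005,w/2,h/2,an,cv2.minEnclosingCircle(c))
        row.append(a)
    rows.append(np.hstack(row))
cv2.imwrite("pics/r.png",cv2.resize(np.vstack(rows),(600,600)))
E
```

```text
[0.53464545 0.01107366 0.117     ] [0.49732413 0.28261197 0.13      ]
top 8486.5 xy 0.4843241314959854 0.3436119746414292 38.0 133.0 0.0 ((38.0, 187.88534545898438), 136.5103759765625)
top 6490.0 xy 0.4935132794452041 0.31198925583039405 91.8930435180664 42.27621078491211 80.83765411376953 ((133.0, 162.5), 91.90357971191406)
top 6447.0 xy 0.5015952420306533 0.2611937388626206 92.15652465820312 41.86273193359375 80.24757385253906 ((173.5, 156.5), 92.17655944824219)
top 8401.0 xy 0.4758200456839674 -0.033010893812261966 57.75686264038086 90.04007720947266 74.00169372558594 ((242.19708251953125, 256.7366027832031), 96.68865203857422)
top 2870.5 xy 0.5389698717337721 0.013615288743890383 50.391029357910156 16.01345443725586 74.81416320800781 ((155.10572814941406, 151.8624725341797), 51.17269515991211)
top 596.5 xy 0.46507192251502205 0.028617772111810304 21.94947052001953 8.610013961791992 75.96376037597656 ((128.5, 298.30950927734375), 22.007970809936523)
scene 39522.5 xy 0.4975741314959854 0.2828619746414292 159.5 159.5 90.0 ((159.5, 159.5), 225.56716918945312)
scene 7813.0 xy 0.49155684328797755 0.30997597305451513 92.7200698852539 44.54713821411133 80.38788604736328 ((135.0, 166.5), 92.7214584350586)
scene 7618.0 xy 0.5009532208514541 0.2593110255447495 92.67853546142578 43.479244232177734 78.94854736328125 ((172.0, 159.5), 92.7214584350586)
scene 62722.5 xy 0.5348954546195143 0.01132366276732788 159.5 159.5 90.0 ((151.45567321777344, 174.4957733154297), 209.33306884765625)
```

View pics/r.png

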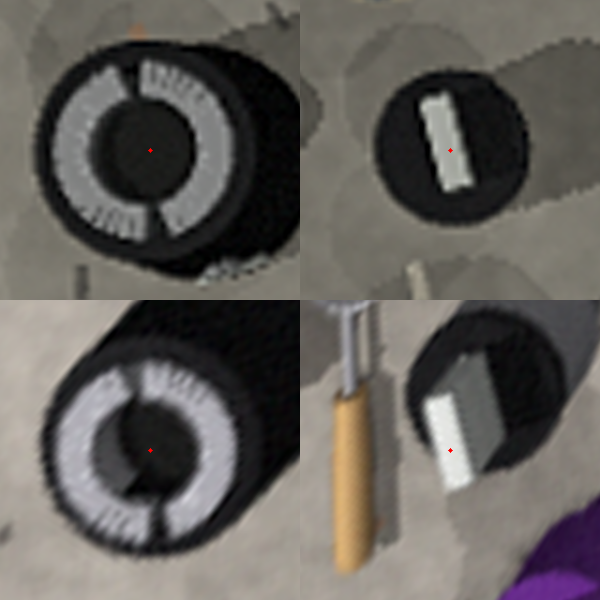

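```bash
cat >> h.py <<'E'
def st(): 
    s=r.observe();M=R.from_rotvec(s["tcp_rot"]).as_matrix();return s,np.array(s["tcp_pos"]),M
def goto(p,yaw=None):
    "tool-axis shift mm to p (fixed orientation), turn about tool x to bring tool z to world yaw (mod pi)"
    s,t,M=st();print("t",round(float(s["time"]),2),"tcp",np.round(t,4),"q",np.round(s["qpos"],2),"F",np.round(s["force"],1),"T",np.round(s["ft_torque"],2),"gap",round(float(s["finger_gap"]),3))
    print("tool axes\n",M.round(4)); cur=np.arctan2(M[1,2],M[0,2])
    print("shift mm",np.round(M.T@(np.array(p)-t)*1000,1),"zyaw",round(cur,3))
    if yaw is not None:
        d=(yaw-cur+np.pi/2)%np.pi-np.pi/2;print("turn about tool x",round(-d,3)) # tool x is down
E
python3 - <<'E'
from h import *
goto((.539,.013,.25),.262+np.pi/2)
for q in("kettle","mug","shot","funnel"):
    for d in r.silhouettes("scene",q)[:2]:
        ys,xs=np.nonzero(d["pixels"]);print(q,round(d["p"],2),np.round(d["point"]),xs.min(),xs.max(),ys.min(),ys.max())
print([back("top",u,0.15).round(3) for u in((435,322),(435,245),(560,245),(560,325),(150,213),(172,243))])
E
```

```text
t 0.4 tcp [ 0.1942 -0.6464  0.201 ] q [ 1.17  0.48  0.02  1.56 -0.01  1.11 -0.08] F [ 0.6 -0.4 -0.6] T [ 0.01 -0.01  0.01] gap 1.002
tool axes
 [[-1.000e-04  9.577e-01  2.877e-01]
 [ 2.000e-04  2.877e-01 -9.577e-01]
 [-1.000e+00 -0.000e+00 -3.000e-04]]
shift mm [ -48.9  520.  -532.3] zyaw -1.279
turn about tool x 0.03
kettle 0.95 [224. 490.] 455 553 198 255
mug 0.8 [342. 141.] 125 154 330 347
shot 0.56 [251. 142.] 125 153 235 268
funnel 0.8 [307. 119.] 100 133 299 317
[array([ 0.38 , -0.444,  0.15 ]), array([ 0.595, -0.447,  0.15 ]), array([ 0.597, -0.797,  0.15 ]), array([ 0.375, -0.788,  0.15 ]), array([0.681, 0.361, 0.15 ]), array([0.595, 0.295, 0.15 ])]
```

View pics/scene0.png

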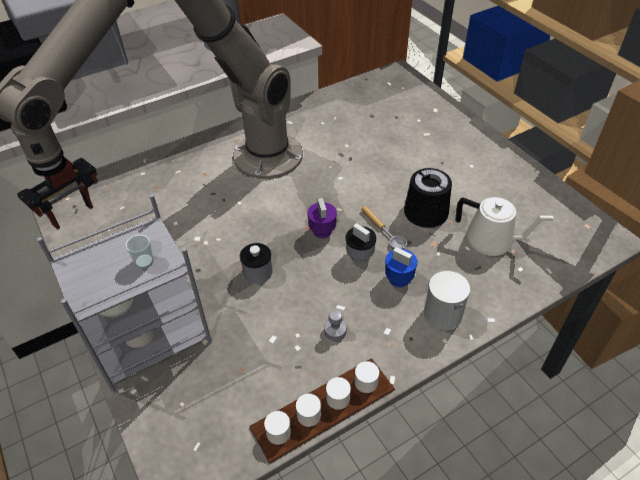

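The scene view confirms the layout. The caddy, at about (130,290), stands beside the gripper, so I rise first and then cross.

Emit:
move_arm:
  rows:
    - [-55, 0, 0, 0, 0, 0, 0]
    - [-60, 0, 0, 0, 0, 0, 0]
    - [-60, 0, 0, 0, 0, 0, 0]
    - [-60, 0, 0, 0, 0, 0, 0]
    - [0, 20, -20, 0.03, 0, 0, 0]

```text
time: 1.23
tcp_pos: [0.2067, -0.6243, 0.442]
tcp_rot: [1.011, 1.312, -1.021]
force: [0.4, -1.2, -0.1]
finger_gap: 1.001
```

Emit:
move_arm:
  rows:
    - [0, 40, -41, 0, 0, 0, 0]
    - [0, 40, -41, 0, 0, 0, 0]
    - [0, 40, -41, 0, 0, 0, 0]
    - [0, 40, -41, 0, 0, 0, 0]
    - [0, 40, -41, 0, 0, 0, 0]

```text
time: 1.85
tcp_pos: [0.3483, -0.37, 0.4364]
tcp_rot: [1.014, 1.321, -1.014]
force: [0.4, -0.7, 0.0]
finger_gap: 1.002
```

Emit:
move_arm:
  rows:
    - [0, 40, -41, 0, 0, 0, 0]
    - [0, 40, -41, 0, 0, 0, 0]
    - [0, 40, -41, 0, 0, 0, 0]
    - [0, 40, -41, 0, 0, 0, 0]
    - [0, 40, -41, 0, 0, 0, 0]

```text
time: 2.48
tcp_pos: [0.4884, -0.1204, 0.4365]
tcp_rot: [1.014, 1.321, -1.014]
force: [0.3, -0.1, 0.3]
finger_gap: 1.004
```

Run:
```python
from h import *
goto((.539,.013,.25),.262+np.pi/2)
```

```text
t 2.48 tcp [ 0.4884 -0.1204  0.4365] q [ 0.5   0.08 -0.41  1.57  0.03  1.5  -1.22] F [ 0.3 -0.1  0.3] T [ 0.03 -0.06 -0.05] gap 1.004
tool axes
 [[ 8.000e-04  9.660e-01  2.584e-01]
 [-5.000e-04  2.584e-01 -9.660e-01]
 [-1.000e+00  6.000e-04  7.000e-04]]
shift mm [ 186.5   83.3 -115.9] zyaw -1.309
turn about tool x -0.001
```

Emit:
move_arm:
  rows:
    - [0, 28, -39, 0, 0, 0, 0]
    - [0, 28, -39, 0, 0, 0, 0]
    - [0, 27, -38, 0, 0, 0, 0]
    - [7, 0, 0, -0.185, 0, 0, 0]
    - [7, 0, 0, -0.185, 0, 0, 0]

```text
time: 3.1
tcp_pos: [0.5381, 0.0123, 0.422]
tcp_rot: [0.727, 1.446, -0.727]
force: [-0.2, 0.2, -0.1]
finger_gap: 0.997
```

Emit:
move_arm:
  rows:
    - [7, 0, 0, -0.185, 0, 0, 0]
    - [7, 0, 0, -0.185, 0, 0, 0]
    - [7, 0, 0, -0.185, 0, 0, 0]
    - [7, 0, 0, -0.185, 0, 0, 0]
    - [7, 0, 0, -0.185, 0, 0, 0]

```text
time: 3.72
tcp_pos: [0.5379, 0.0114, 0.387]
tcp_rot: [0.006, 1.571, -0.006]
force: [-0.2, -0.6, -0.0]
finger_gap: 0.998
```

Emit:
move_arm:
  rows:
    - [7, 0, 0, -0.185, 0, 0, 0]
    - [7, 0, 0, -0.185, 0, 0, 0]
    - [7, 0, 0, -0.185, 0, 0, 0]
    - [7, 0, 0, -0.185, 0, 0, 0]
    - [7, 0, 0, -0.185, 0, 0, 0]

```text
time: 4.35
tcp_pos: [0.5379, 0.0114, 0.352]
tcp_rot: [-0.716, 1.45, 0.715]
force: [-0.0, 0.2, -1.0]
finger_gap: 0.998
```

Emit:
move_arm:
  rows:
    - [7, 0, 0, -0.185, 0, 0, 0]
    - [7, 0, 0, -0.185, 0, 0, 0]
    - [7, 0, 0, -0.185, 0, 0, 0]
    - [7, 0, 0, -0.185, 0, 0, 0]
    - [7, 0, 0, -0.182, 0, 0, 0]

```text
time: 4.97
tcp_pos: [0.538, 0.0114, 0.3171]
tcp_rot: [-1.404, 1.07, 1.404]
force: [-0.1, -0.8, 0.7]
finger_gap: 0.999
```

Run:
```python
from h import *
goto((.539,.013,.096),.262+np.pi/2)
```

```text
t 4.97 tcp [0.538  0.0114 0.3171] q [ 0.62  0.27 -0.91  1.68  0.22  1.3   1.5 ] F [-0.1 -0.8  0.7] T [ 0.04 -0.16 -0.03] gap 0.999
tool axes
 [[ 3.000e-04 -9.643e-01 -2.648e-01]
 [-3.000e-04 -2.648e-01  9.643e-01]
 [-1.000e+00 -2.000e-04 -3.000e-04]]
shift mm [221.1  -1.4   1.3] zyaw 1.839
turn about tool x 0.006
```

Emit:
move_arm:
  rows:
    - [50, -1.4, 1.3, 0.006, 0, 0, 0]
    - [50, 0, 0, 0, 0, 0, 0]
    - [50, 0, 0, 0, 0, 0, 0]
    - [40, 0, 0, 0, 0, 0, 0]
    - [25, 0, 0, 0, 0, 0, 0.2]
  force: 10

```text
time: 5.6
tcp_pos: [0.5381, 0.0128, 0.1002]
tcp_rot: [-1.394, 1.078, 1.397]
force: [0.8, -0.2, 0.6]
finger_gap: 0.925
```

Run:
```python
from h import *
goto((.539,.013,.096),.262+np.pi/2)
for n in("scene","top"):
    im=r.get_image(n)[:,:,::-1];u=proj(n,[.539,.013,.1]).astype(int);a=im[u[1]-50:u[1]+50,u[0]-55:u[0]+55]
    cv2.imwrite(f"pics/g_{n}.png",a)
cv2.imwrite("pics/g.png",cv2.resize(np.hstack([cv2.imread("pics/g_scene.png"),cv2.imread("pics/g_top.png")]),(792,360),interpolation=3))
```

```text
t 5.6 tcp [0.5381 0.0128 0.1002] q [ 0.49  0.5  -0.8   1.93  0.45  0.9   1.29] F [ 0.8 -0.2  0.6] T [ 0.06 -0.15  0.01] gap 0.925
tool axes
 [[-2.100e-03 -9.674e-01 -2.532e-01]
 [-1.000e-04 -2.532e-01  9.674e-01]
 [-1.000e+00  2.100e-03  4.000e-04]]
shift mm [ 4.2 -1.  -0. ] zyaw 1.827
turn about tool x -0.006
```

View pics/g.png

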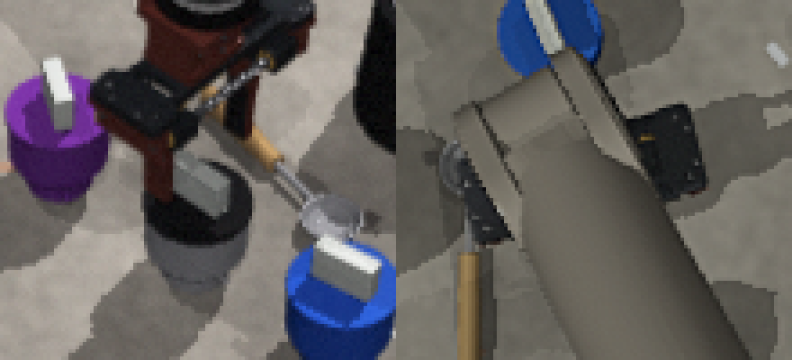

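The crop shows the fingers on either side of the black-lidded bowl's bar, at (200,185) in the left panel. I close on it.

Emit:
move_arm:
  rows:
    - [4, -1, 0, 0, 0, 0, 0.5]
    - [0, 0, 0, 0, 0, 0, 0.8]
    - [0, 0, 0, 0, 0, 0, 1]
    - [0, 0, 0, 0, 0, 0, 1]
    - [0, 0, 0, 0, 0, 0, 1]
  force: 8

```text
time: 6.32
tcp_pos: [0.5401, 0.0133, 0.0984]
tcp_rot: [-1.396, 1.077, 1.395]
force: [0.2, 0.3, 0.6]
finger_gap: 0.269
```

Emit:
move_arm:
  rows:
    - [0, 0, 0, 0, 0, 0, 1]
    - [0, 0, 0, 0, 0, 0, 1]
    - [0, 0, 0, 0, 0, 0, 1]
  force: 35

```text
time: 6.7
tcp_pos: [0.54, 0.0134, 0.0981]
tcp_rot: [-1.395, 1.077, 1.395]
force: [0.2, -0.5, 0.3]
finger_gap: 0.003
```

Run:
```python
from h import *
goto((.539,.013,.096),.262+np.pi/2)
```

```text
t 6.7 tcp [0.54   0.0134 0.0981] q [ 0.49  0.5  -0.8   1.93  0.46  0.9   1.28] F [ 0.2 -0.5  0.3] T [ 0.06 -0.12 -0.06] gap 0.003
tool axes
 [[-0.     -0.9674 -0.2534]
 [ 0.     -0.2534  0.9674]
 [-1.      0.      0.    ]]
shift mm [ 2.1  1.1 -0.1] zyaw 1.827
turn about tool x -0.006
```

Run:
```python
from h import *
for n in("scene","top"):
    im=r.get_image(n)[:,:,::-1];u=proj(n,[.539,.013,.1]).astype(int);a=im[u[1]-50:u[1]+50,u[0]-55:u[0]+55]
    cv2.imwrite(f"pics/g_{n}.png",a)
cv2.imwrite("pics/g2.png",cv2.resize(np.hstack([cv2.imread("pics/g_scene.png"),cv2.imread("pics/g_top.png")]),(792,360),interpolation=3))
```

```text
(no output)
```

View pics/g2.png

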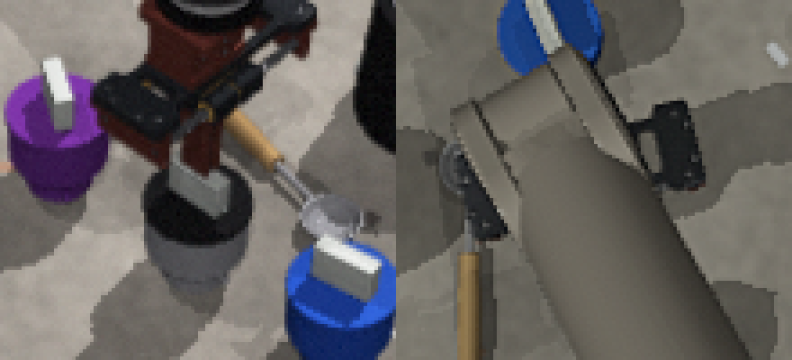

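Run:
```python
from h import *
s,t,M=st()
im=cv2.imread("pics/g_scene.png");u0=proj("scene",[.539,.013,.1]).astype(int)-[55,50]
a=cv2.resize(im,None,fx=6,fy=6,interpolation=3)
def dot(P,c):
    u=(proj("scene",P)-u0+.5)*6;cv2.circle(a,tuple(u.astype(int)),3,c,-1)
dot(t,(0,0,255));dot(t+M[:,0]*.008,(0,255,255));dot(t-M[:,0]*.011,(255,0,255))
c=np.array([.539,.013]);e=np.array([np.cos(.262),np.sin(.262)]);f=np.array([-e[1],e[0]])
for z in(.083,.117):
    for i in(-1,1):
        for j in(-1,1): dot([*(c+i*.025*e+j*.008*f),z],(0,255,0))
cv2.imwrite("pics/d.png",a)
```

```text
(no output)
```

View pics/d.png

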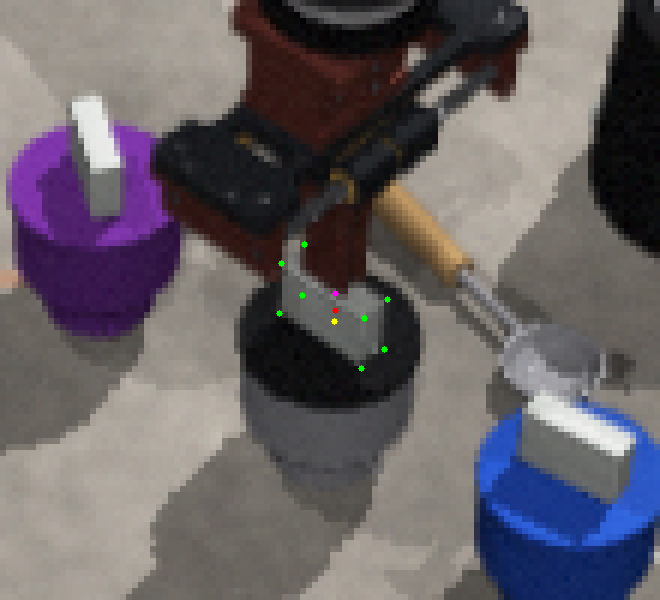

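Run:
```python
from h import *
t=np.array([.1942,-.6464,.201]);z=np.array([.2877,-.9577,0])
for dz in(0,.01,.02,.03,.04):
    print(dz,[proj("scene",t+[0,0,-.008+dz]+k*z).round(1) for k in(-.05,.05)])
im=cv2.imread("pics/scene0.png")[150:240,10:110];cv2.imwrite("pics/f0.png",cv2.resize(im,None,fx=7,fy=6,interpolation=3))
```

```text
0 [array([ 93.1, 213.9]), array([ 59.4, 234.9])]
0.01 [array([ 92. , 211.3]), array([ 58.1, 232.2])]
0.02 [array([ 90.8, 208.5]), array([ 56.8, 229.6])]
0.03 [array([ 89.7, 205.8]), array([ 55.4, 226.8])]
0.04 [array([ 88.5, 203. ]), array([ 54. , 224.1])]
```

View pics/f0.png

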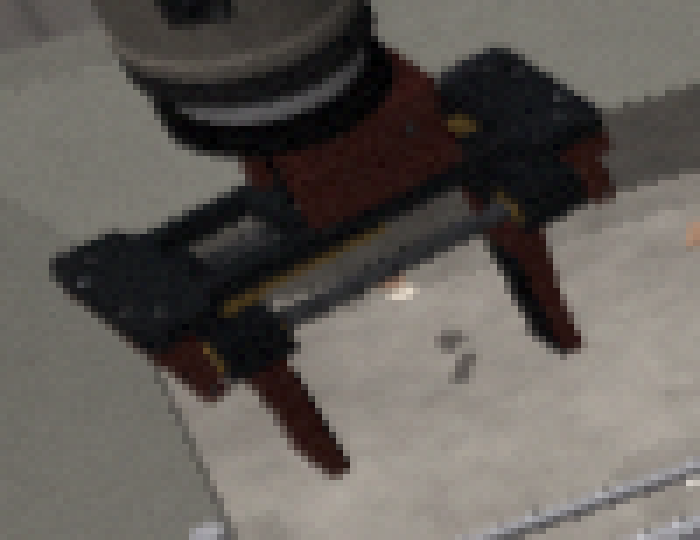

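The start crop shows the fingertips at about (58,228) and (91,208). That is about 5 px (about 22 mm) above where the stated tool frame puts them. So the fingers closed above the bar, which agrees with the zero gap. I reopen and feel my way down.

Emit:
move_arm:
  rows:
    - [0, 0, 0, 0, 0, 0, 0.3]
    - [0, 0, 0, 0, 0, 0, 0.3]
    - [0, 0, 0, 0, 0, 0, 0.3]
    - [0, 0, 0, 0, 0, 0, 0.3]
    - [4, 0, 0, 0, 0, 0, 0.3]

```text
time: 7.42
tcp_pos: [0.5402, 0.0134, 0.0943]
tcp_rot: [-1.396, 1.077, 1.395]
force: [-0.5, 0.3, 0.5]
finger_gap: 0.539
```

Emit:
move_arm:
  rows:
    - [4, 0, 0, 0, 0, 0, 0.3]
    - [4, 0, 0, 0, 0, 0, 0.3]

```text
time: 7.68
tcp_pos: [0.5399, 0.0133, 0.0857]
tcp_rot: [-1.395, 1.077, 1.396]
force: [-0.2, 0.6, -0.5]
finger_gap: 0.695
```

Emit:
move_arm:
  rows:
    - [3, 0, 0, 0, 0, 0, 0.3]
    - [0, 0, 0, 0, 0, 0, 0.3]

```text
time: 7.92
tcp_pos: [0.5398, 0.0134, 0.0828]
tcp_rot: [-1.395, 1.077, 1.396]
force: [-0.5, 0.2, -0.1]
finger_gap: 0.698
```

Emit:
move_arm:
  rows:
    - [3, 0, 0, 0, 0, 0, 0.3]
    - [0, 0, 0, 0, 0, 0, 0.3]

```text
time: 8.18
tcp_pos: [0.5399, 0.0133, 0.08]
tcp_rot: [-1.395, 1.077, 1.396]
force: [-0.4, -0.5, 0.7]
finger_gap: 0.702
```

Emit:
move_arm:
  rows:
    - [3, 0, 0, 0, 0, 0, 0.3]
    - [0, 0, 0, 0, 0, 0, 0.3]

```text
time: 8.43
tcp_pos: [0.5398, 0.0133, 0.0769]
tcp_rot: [-1.395, 1.077, 1.396]
force: [0.4, 0.2, 0.1]
finger_gap: 0.701
```

Emit:
move_arm:
  rows:
    - [2, 0, 0, 0, 0, 0, 0.3]
    - [0, 0, 0, 0, 0, 0, 0.3]

```text
time: 8.68
tcp_pos: [0.5399, 0.0134, 0.075]
tcp_rot: [-1.395, 1.077, 1.396]
force: [0.3, 1.0, 0.0]
finger_gap: 0.7
```

Emit:
move_arm:
  rows:
    - [2, 0, 0, 0, 0, 0, 0.3]
    - [0, 0, 0, 0, 0, 0, 0.3]

```text
time: 8.93
tcp_pos: [0.5399, 0.0134, 0.073]
tcp_rot: [-1.395, 1.077, 1.396]
force: [0.2, 0.3, 0.3]
finger_gap: 0.703
```

Emit:
move_arm:
  rows:
    - [2, 0, 0, 0, 0, 0, 0.3]
    - [0, 0, 0, 0, 0, 0, 0.3]

```text
time: 9.18
tcp_pos: [0.5399, 0.0133, 0.071]
tcp_rot: [-1.395, 1.077, 1.396]
force: [0.5, -0.2, -0.2]
finger_gap: 0.7
```

Emit:
move_arm:
  rows:
    - [0, 0, 0, 0, 0, 0, 0.5]
    - [0, 0, 0, 0, 0, 0, 0.7]
    - [0, 0, 0, 0, 0, 0, 0.85]
    - [0, 0, 0, 0, 0, 0, 1]
    - [0, 0, 0, 0, 0, 0, 1]
  force: 8

```text
time: 9.8
tcp_pos: [0.54, 0.0133, 0.0712]
tcp_rot: [-1.395, 1.077, 1.395]
force: [-0.5, 0.0, -2.7]
finger_gap: 0.179
```

Emit:
move_arm:
  rows:
    - [0, 0, 0, 0, 0, 0, 1]
    - [0, 0, 0, 0, 0, 0, 1]

```text
time: 10.05
tcp_pos: [0.54, 0.0133, 0.0712]
tcp_rot: [-1.395, 1.077, 1.395]
force: [0.9, -0.7, 0.3]
finger_gap: 0.181
```

The gap of 0.18 is about 16 mm, so the bar is held. I firm up the grip, lift, carry it over the mill and check from there.

Emit:
move_arm:
  rows:
    - [0, 0, 0, 0, 0, 0, 1]
    - [-20, 0, 0, 0, 0, 0, 1]
    - [-50, 0, 0, 0, 0, 0, 1]
    - [-50, 0, 0, 0, 0, 0, 1]
    - [-50, 0, 0, 0, 0, 0, 1]
  force: 35

```text
time: 10.68
tcp_pos: [0.5394, 0.0137, 0.2437]
tcp_rot: [-1.396, 1.076, 1.396]
force: [0.8, -0.5, -2.4]
finger_gap: 0.18
```

Emit:
move_arm:
  rows:
    - [-30, 0, 0, 0, 0, 0, 1]
    - [0, -5, 50, 0, 0, 0, 1]
    - [0, -6, 56, 0, 0, 0, 1]
    - [0, -6, 56, 0, 0, 0, 1]
    - [0, -6, 56, 0, 0, 0, 1]

```text
time: 11.3
tcp_pos: [0.5062, 0.2316, 0.2723]
tcp_rot: [-1.396, 1.077, 1.395]
force: [1.4, 0.6, -3.3]
finger_gap: 0.181
```

Emit:
move_arm:
  rows:
    - [0, -5, 46, 0, 0, 0, 1]
    - [0, 0, 10, 0.088, 0, 0, 1]
    - [0, 0, 0, 0, 0, 0, 1]

```text
time: 11.68
tcp_pos: [0.4966, 0.2867, 0.272]
tcp_rot: [-1.335, 1.123, 1.335]
force: [-0.5, -0.2, -2.5]
finger_gap: 0.183
```

Run:
```python
from h import *
goto((.498,.286,.25),.17+np.pi/2)
im=r.get_image("scene")[:,:,::-1];cv2.imwrite("pics/scene1.png",im);cv2.imwrite("pics/top1.png",r.get_image("top")[:,:,::-1])
cv2.imwrite("pics/m1.png",cv2.resize(im[60:260,330:530],None,fx=3.5,fy=3,interpolation=3))
```

```text
t 11.68 tcp [0.4966 0.2867 0.272 ] q [ 0.09  0.39 -0.94  1.67  0.33  1.25  0.82] F [-0.5 -0.2 -2.5] T [ 0.04 -0.22 -0.03] gap 0.183
tool axes
 [[ 1.000e-04 -9.853e-01 -1.709e-01]
 [ 2.000e-04 -1.709e-01  9.853e-01]
 [-1.000e+00 -1.000e-04  2.000e-04]]
shift mm [22.  -1.2 -0.9] zyaw 1.743
turn about tool x 0.002
```

View pics/m1.png

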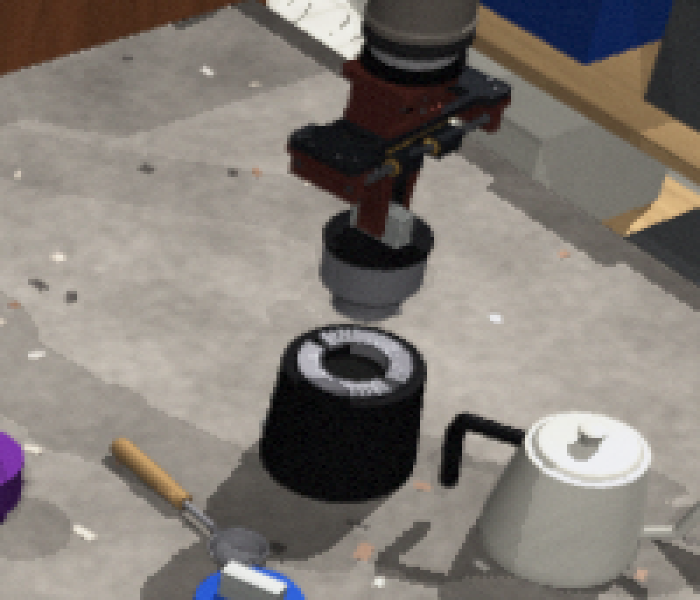

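The picture shows the bowl held upright over the ring, with lid at (378,235), neck at (368,305) and ring at (355,360). I measure the remaining offset by matching a rendered silhouette.

```bash
cat >> h.py <<'E'
from scipy.optimize import minimize
SC=8
def render(n,x,y,z,parts,box):
    m=np.zeros(((box[3]-box[1])*SC,(box[2]-box[0])*SC),np.uint8);a=np.linspace(0,2*np.pi,60)
    for rad,z0,z1 in parts:
        P=np.concatenate([np.c_[x+rad*np.cos(a),y+rad*np.sin(a),np.full(60,z+h)] for h in(z0,z1)])
        u=(proj(n,P)-box[:2]+.5)*SC
        cv2.fillConvexPoly(m,cv2.convexHull(u.astype(np.float32)).astype(np.int32),1)
    return cv2.resize(m.astype(np.float32),None,fx=1/SC,fy=1/SC,interpolation=cv2.INTER_AREA)
BOWL=[(.028,0,.025),(.041,.025,.075),(.043,.075,.083)]
E
python3 - <<'E'
from h import *
ds=r.silhouettes("scene","bowl")
s,t,M=st();z=t[2]-.0712
for d in ds:
    ys,xs=np.nonzero(d["pixels"]);print(round(d["p"],2),np.round(d["point"]),xs.min(),xs.max(),ys.min(),ys.max())
u=proj("scene",[t[0],t[1],z+.05]);print("expected centre px",u)
d=min(ds,key=lambda d:np.hypot(*(np.array(d["point"])[::-1]-u)))
box=[int(u[0])-40,int(u[1])-45,int(u[0])+40,int(u[1])+45]
obs=d["pixels"][box[1]:box[3],box[0]:box[2]].astype(float)
def cost(p,lo):
    m=render("scene",p[0],p[1],z,BOWL,box);row=lo-box[1];return np.abs(m-obs)[row:].sum()
lid=proj("scene",[t[0],t[1],z+.083])[1]
for dz in(0,):
    best=min((cost((t[0]+i*.001,t[1]+j*.001),int(lid)+4),i,j) for i in range(-10,11) for j in range(-10,11));print(best)
np.save("obs.npy",obs)
# steel+lid edges directly: grayscale rows
im=cv2.imread("pics/scene1.png");g=im[box[1]:box[3],box[0]:box[2]].mean(2).astype(int)
for rr in range(int(lid)-box[1]+6,int(lid)-box[1]+30,3):print(rr+box[1],np.nonzero(obs[rr])[0][[0,-1]]+box[0] if obs[rr].any() else None,np.nonzero(render("scene",t[0],t[1],z,BOWL,box)[rr]>.5)[0][[0,-1]]+box[0] if render("scene",t[0],t[1],z,BOWL,box)[rr].any() else None)
E
```

```text
0.77 [266. 402.] 385 416 248 287
0.64 [220. 323.] 306 336 199 238
0.43 [263. 254.] 240 271 243 283
0.31 [251. 140.] 126 153 235 269
0.3 [326. 336.] 324 346 310 340
expected centre px [436.41801923 148.18141372]
(np.float64(610.65625), -10, 10)
144 None [422 453]
147 None [422 452]
150 None [421 451]
153 None [421 450]
156 None [421 450]
159 None [423 449]
162 None [425 447]
165 None [426 443]
```

Run:
```python
from h import *
s,t,M=st()
def fit(img,x,y,z,name,lo=.083):
    u=proj("scene",[x,y,z+.05]);box=[int(u[0])-25,int(u[1])-30,int(u[0])+25,int(u[1])+30]
    g=cv2.imread(img)[box[1]:box[3],box[0]:box[2]].mean(2)
    row=int(proj("scene",[x,y,z+.083])[1])-box[1]-2
    # two-level model: inside/outside mean-free correlation by gradient: mask edge energy
    gb=cv2.magnitude(*[cv2.Sobel(g,cv2.CV_64F,*a) for a in((1,0),(0,1))])
    res=[]
    for i in np.arange(-8,8.1,1):
        for j in np.arange(-8,8.1,1):
            m=render("scene",x+i/1e3,y+j/1e3,z,BOWL,box).astype(np.float64)
            e=cv2.magnitude(*[cv2.Sobel(m,cv2.CV_64F,*a) for a in((1,0),(0,1))])
            e[:row]=0;res.append(((e*gb).sum()/np.sqrt((e*e).sum()),i,j))
    res.sort();print(name,[tuple(np.round(q,1)) for q in res[-6:]])
fit("pics/scene0.png",.539,.0135,0,"init")
fit("pics/scene1.png",t[0],t[1],t[2]-.0712,"held")
```

```text
init [(np.float64(2763.9), np.float64(-3.0), np.float64(1.0)), (np.float64(2775.2), np.float64(-7.0), np.float64(3.0)), (np.float64(2789.0), np.float64(-6.0), np.float64(3.0)), (np.float64(2791.0), np.float64(-4.0), np.float64(1.0)), (np.float64(2798.0), np.float64(-6.0), np.float64(2.0)), (np.float64(2808.3), np.float64(-5.0), np.float64(2.0))]Traceback (most recent call last):
  File "<stdin>", line 17, in <module>
  File "<stdin>", line 12, in fit
  File "h.py", line 30, in render
    u=(proj(n,P)-box[:2]+.5)*SC
       ~~~~^^^^^
  File "h.py", line 7, in proj
    K,c,Q=cam(n);q=(np.asarray(P,float)-c)@Q;q=q*[1,-1,-1];u=q@K.T;return u[...,:2]/u[...,2:]
          ~~~^^^
  File "h.py", line 5, in cam
    m=r.camera_model(n);return m["camera_matrix"],np.array(m["xyz"]),R.from_rotvec(m["orientation"]).as_matrix()
ValueError: time passes only in moves, steps and waits
```

```bash
sed -i 's/^def cam(n):/from functools import lru_cache\n@lru_cache\ndef cam(n):/' h.py
python3 - <<'E'
from h import *
s,t,M=st()
def fit(img,x,y,z,name):
    u=proj("scene",[x,y,z+.05]);box=[int(u[0])-25,int(u[1])-30,int(u[0])+25,int(u[1])+30]
    g=cv2.imread(img)[box[1]:box[3],box[0]:box[2]].mean(2)
    row=int(proj("scene",[x,y,z+.083])[1])-box[1]-2
    gb=cv2.magnitude(*[cv2.Sobel(g,cv2.CV_64F,*a) for a in((1,0),(0,1))])
    res=[]
    for i in np.arange(-9,9.1,1):
        for j in np.arange(-9,9.1,1):
            m=render("scene",x+i/1e3,y+j/1e3,z,BOWL,box).astype(np.float64)
            e=cv2.magnitude(*[cv2.Sobel(m,cv2.CV_64F,*a) for a in((1,0),(0,1))])
            e[:row]=0;res.append(((e*gb).sum()/np.sqrt((e*e).sum()),i,j))
    res.sort();print(name,np.round([q for q in res[-6:]],1).tolist())
fit("pics/scene0.png",.539,.0135,0,"init")
fit("pics/scene1.png",t[0],t[1],t[2]-.0712,"held")
E
```

```text
init [[2763.9, -3.0, 1.0], [2775.2, -7.0, 3.0], [2789.0, -6.0, 3.0], [2791.0, -4.0, 1.0], [2798.0, -6.0, 2.0], [2808.3, -5.0, 2.0]]
held [[4029.5, -9.0, 6.0], [4043.8, -6.0, 4.0], [4067.9, -8.0, 7.0], [4075.4, -7.0, 5.0], [4100.6, -8.0, 6.0], [4104.2, -9.0, 7.0]]
```

Emit:
move_arm:
  rows:
    - [15, -1, -1, 0, 0, 0, 1]
    - [15, 0, 0, 0, 0, 0, 1]
    - [15, 0, 0, 0, 0, 0, 1]
    - [12, 0, 0, 0, 0, 0, 1]
    - [0, 0, 0, 0, 0, 0, 1]

```text
time: 12.45
tcp_pos: [0.4982, 0.2842, 0.2128]
tcp_rot: [-1.332, 1.127, 1.333]
force: [-0.3, 0.5, -2.4]
finger_gap: 0.182
```

Run:
```python
from h import *
goto((.498,.286,.2),.17+np.pi/2)
s,t,M=st();z=t[2]-.0712
im=r.get_image("scene")[:,:,::-1];cv2.imwrite("pics/scene2.png",im)
o=np.array([385,130]);a=cv2.resize(im[130:230,385:485],None,fx=6,fy=6,interpolation=3)
th=np.linspace(0,2*np.pi,120)
def circ(x,y,zz,rad,c):
    u=((proj("scene",np.c_[x+rad*np.cos(th),y+rad*np.sin(th),np.full(120,zz)])-o+.5)*6).astype(int)
    for p in u[::2]: a[p[1]%600,p[0]%600]=c
circ(t[0],t[1],z+.025,.041,(0,0,255));circ(t[0],t[1],z+.083,.043,(0,0,255));circ(t[0],t[1],z,.028,(0,0,255))
circ(.4968,.2858,.13,.0295,(0,255,0));circ(.4968,.2858,.13,.046,(0,255,0));circ(.4968,.2858,.127,.068,(0,255,0))
cv2.imwrite("pics/n2.png",a)
```

```text
t 12.45 tcp [0.4982 0.2842 0.2128] q [ 0.07  0.45 -0.91  1.74  0.38  1.15  0.78] F [-0.3  0.5 -2.4] T [ 0.12 -0.15  0.01] gap 0.182
tool axes
 [[-2.000e-03 -9.858e-01 -1.677e-01]
 [-1.000e-03 -1.677e-01  9.858e-01]
 [-1.000e+00  2.100e-03 -7.000e-04]]
shift mm [12.8 -0.1  1.8] zyaw 1.739
turn about tool x -0.001
```

View pics/n2.png

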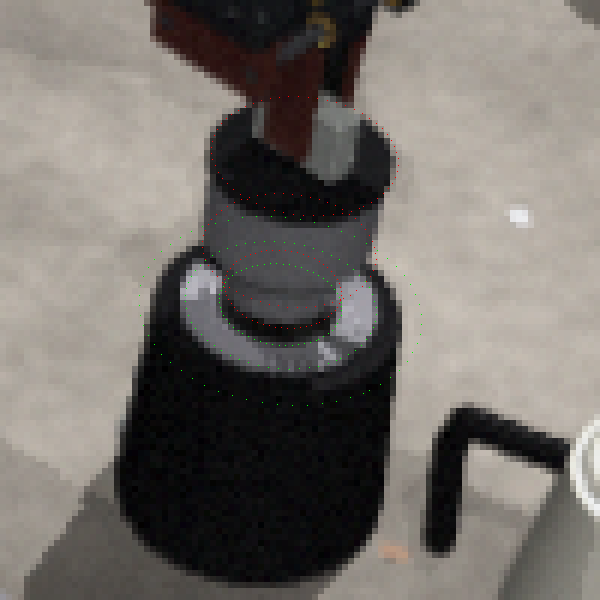

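Seen from this side, the neck at (281,325) is centred on the bore at (281,345). I nudge by 1 mm and go down lightly.

Emit:
move_arm:
  rows:
    - [4, 0, 1, 0, 0, 0, 1]
    - [4, 0, 0, 0, 0, 0, 1]
    - [1, 0, 0, 0, 0, 0, 1]
    - [0, 0, 0, 0, 0, 0, 1]

```text
time: 13.0
tcp_pos: [0.4987, 0.2857, 0.2052]
tcp_rot: [-1.332, 1.125, 1.332]
force: [-0.9, -0.2, -3.2]
finger_gap: 0.184
```

Emit:
move_arm:
  rows:
    - [1, 0, 0, 0, 0, 0, 1]
    - [1, 0, 0, 0, 0, 0, 1]
    - [0, 0, 0, 0, 0, 0, 1]

```text
time: 13.38
tcp_pos: [0.4986, 0.2857, 0.2031]
tcp_rot: [-1.332, 1.125, 1.332]
force: [0.4, -0.4, -3.3]
finger_gap: 0.181
```

Emit:
move_arm:
  rows:
    - [1, 0, 0, 0, 0, 0, 1]
    - [1, 0, 0, 0, 0, 0, 1]
    - [0, 0, 0, 0, 0, 0, 1]

```text
time: 13.75
tcp_pos: [0.4986, 0.2857, 0.2011]
tcp_rot: [-1.332, 1.125, 1.332]
force: [0.2, -0.4, -2.3]
finger_gap: 0.181
```

Emit:
move_arm:
  rows:
    - [1, 0, 0, 0, 0, 0, 1]
    - [1, 0, 0, 0, 0, 0, 1]
    - [0, 0, 0, 0, 0, 0, 1]

```text
time: 14.12
tcp_pos: [0.4986, 0.2857, 0.199]
tcp_rot: [-1.332, 1.125, 1.332]
force: [0.8, 0.4, -3.3]
finger_gap: 0.179
```

Emit:
move_arm:
  rows:
    - [1, 0, 0, 0, 0, 0, 1]
    - [0, 0, 0, 0, 0, 0, 1]

```text
time: 14.38
tcp_pos: [0.4986, 0.2857, 0.1981]
tcp_rot: [-1.332, 1.125, 1.332]
force: [-0.9, 0.9, -2.5]
finger_gap: 0.181
```

Emit:
move_arm:
  rows:
    - [1, 0, 0, 0, 0, 0, 1]
    - [0, 0, 0, 0, 0, 0, 1]

```text
time: 14.62
tcp_pos: [0.4986, 0.2856, 0.1971]
tcp_rot: [-1.332, 1.125, 1.332]
force: [-0.6, -0.1, -3.3]
finger_gap: 0.177
```

Emit:
move_arm:
  rows:
    - [1, 0, 0, 0, 0, 0, 1]
    - [0, 0, 0, 0, 0, 0, 1]

```text
time: 14.88
tcp_pos: [0.4986, 0.2857, 0.1961]
tcp_rot: [-1.332, 1.125, 1.332]
force: [-0.3, -1.0, -2.1]
finger_gap: 0.179
```

Emit:
move_arm:
  rows:
    - [1, 0, 0, 0, 0, 0, 1]
    - [0, 0, 0, 0, 0, 0, 1]

```text
time: 15.12
tcp_pos: [0.4986, 0.2857, 0.195]
tcp_rot: [-1.332, 1.125, 1.332]
force: [0.6, 0.7, -3.0]
finger_gap: 0.179
```

Emit:
move_arm:
  rows:
    - [1, 0, 0, 0, 0, 0, 1]
    - [0, 0, 0, 0, 0, 0, 1]

```text
time: 15.38
tcp_pos: [0.4986, 0.2856, 0.1941]
tcp_rot: [-1.332, 1.125, 1.332]
force: [-0.5, -0.1, -3.4]
finger_gap: 0.18
```

Emit:
move_arm:
  rows:
    - [1, 0, 0, 0, 0, 0, 1]
    - [0, 0, 0, 0, 0, 0, 1]

```text
time: 15.62
tcp_pos: [0.4986, 0.2857, 0.193]
tcp_rot: [-1.332, 1.125, 1.332]
force: [1.1, -0.2, -3.9]
finger_gap: 0.179
```

Emit:
move_arm:
  rows:
    - [1, 0, 0, 0, 0, 0, 1]
    - [0, 0, 0, 0, 0, 0, 1]

```text
time: 15.88
tcp_pos: [0.4986, 0.2856, 0.1921]
tcp_rot: [-1.332, 1.125, 1.332]
force: [0.5, -0.2, -3.7]
finger_gap: 0.18
```

Emit:
move_arm:
  rows:
    - [1, 0, 0, 0, 0, 0, 1]
    - [0, 0, 0, 0, 0, 0, 1]

```text
time: 16.12
tcp_pos: [0.4986, 0.2856, 0.191]
tcp_rot: [-1.332, 1.125, 1.332]
force: [-0.7, -0.4, -2.9]
finger_gap: 0.181
```

Emit:
move_arm:
  rows:
    - [1, 0, 0, 0, 0, 0, 1]
    - [0, 0, 0, 0, 0, 0, 1]

```text
time: 16.38
tcp_pos: [0.4986, 0.2857, 0.1901]
tcp_rot: [-1.332, 1.125, 1.332]
force: [0.2, -0.4, -3.6]
finger_gap: 0.18
```

Emit:
move_arm:
  rows:
    - [1, 0, 0, 0, 0, 0, 1]
    - [0, 0, 0, 0, 0, 0, 1]

```text
time: 16.62
tcp_pos: [0.4986, 0.2856, 0.1891]
tcp_rot: [-1.332, 1.125, 1.332]
force: [0.0, -0.9, -3.2]
finger_gap: 0.18
```

Emit:
move_arm:
  rows:
    - [1, 0, 0, 0, 0, 0, 1]
    - [0, 0, 0, 0, 0, 0, 1]

```text
time: 16.88
tcp_pos: [0.4986, 0.2856, 0.1881]
tcp_rot: [-1.332, 1.125, 1.332]
force: [0.2, -0.1, -3.1]
finger_gap: 0.18
```

No contact down to −13 mm, so the pins seem to be in the slots. Next comes the spring plate, expected at about TCP 0.187.

Emit:
move_arm:
  rows:
    - [1, 0, 0, 0, 0, 0, 1]
    - [0, 0, 0, 0, 0, 0, 1]

```text
time: 17.12
tcp_pos: [0.4987, 0.2858, 0.1872]
tcp_rot: [-1.332, 1.125, 1.332]
force: [0.4, -0.3, -1.7]
finger_gap: 0.177
```

Emit:
move_arm:
  rows:
    - [1, 0, 0, 0, 0, 0, 1]
    - [0, 0, 0, 0, 0, 0, 1]

```text
time: 17.38
tcp_pos: [0.4988, 0.2858, 0.1865]
tcp_rot: [-1.332, 1.125, 1.332]
force: [-1.0, -0.3, 2.2]
finger_gap: 0.179
```

Emit:
move_arm:
  rows:
    - [1, 0, 0, 0, 0, 0, 1]
    - [0, 0, 0, 0, 0, 0, 1]

```text
time: 17.62
tcp_pos: [0.4988, 0.2858, 0.1853]
tcp_rot: [-1.332, 1.125, 1.332]
force: [-0.8, -0.2, 2.0]
finger_gap: 0.18
```

Emit:
move_arm:
  rows:
    - [1, 0, 0, 0, 0, 0, 1]
    - [0, 0, 0, 0, 0, 0, 1]

```text
time: 17.88
tcp_pos: [0.4988, 0.2858, 0.1842]
tcp_rot: [-1.332, 1.125, 1.332]
force: [-0.4, -0.6, 3.0]
finger_gap: 0.178
```

The contact is spring-like: a step of about 5 N, then a soft slope, at the expected height. The pins are in the slots. I push to about −23.5 mm (TCP 0.1775).

Emit:
move_arm:
  rows:
    - [1.5, 0, 0, 0, 0, 0, 1]
    - [1.5, 0, 0, 0, 0, 0, 1]
    - [0, 0, 0, 0, 0, 0, 1]

```text
time: 18.25
tcp_pos: [0.4988, 0.2858, 0.1812]
tcp_rot: [-1.332, 1.125, 1.332]
force: [-0.9, 0.3, 4.9]
finger_gap: 0.177
```

Emit:
move_arm:
  rows:
    - [1, 0, 0, 0, 0, 0, 1]
    - [1, 0, 0, 0, 0, 0, 1]
    - [0, 0, 0, 0, 0, 0, 1]

```text
time: 18.62
tcp_pos: [0.4987, 0.2858, 0.1793]
tcp_rot: [-1.332, 1.125, 1.332]
force: [-0.8, -1.2, 4.8]
finger_gap: 0.181
```

Emit:
move_arm:
  rows:
    - [1, 0, 0, 0, 0, 0, 1]
    - [0, 0, 0, 0, 0, 0, 1]

```text
time: 18.88
tcp_pos: [0.4988, 0.2859, 0.1783]
tcp_rot: [-1.332, 1.124, 1.332]
force: [-0.6, -0.6, 5.8]
finger_gap: 0.18
```

Run:
```python
from h import *
goto((.4988,.2858,.1774),.17+np.pi/2)
```

```text
t 18.88 tcp [0.4988 0.2859 0.1783] q [ 0.05  0.48 -0.89  1.78  0.42  1.08  0.75] F [-0.6 -0.6  5.8] T [-0.25  0.14  0.04] gap 0.18
tool axes
 [[ 4.000e-04 -9.859e-01 -1.674e-01]
 [ 2.000e-04 -1.674e-01  9.859e-01]
 [-1.000e+00 -4.000e-04  1.000e-04]]
shift mm [ 0.9 -0.  -0.1] zyaw 1.739
turn about tool x -0.002
```

Emit:
move_arm:
  rows:
    - [0.9, 0, 0, 0, 0, 0, 1]
    - [0, 0, 0, 0, 0, 0, 1]
    - [0, 0, 0, 0.04, 0, 0, 1]
    - [0, 0, 0, 0.04, 0, 0, 1]

```text
time: 19.38
tcp_pos: [0.4989, 0.286, 0.1776]
tcp_rot: [-1.273, 1.166, 1.273]
force: [-0.9, -0.9, 6.3]
finger_gap: 0.18
```

Run:
```python
from h import *
goto((.4988,.2858,.1774),.17+np.pi/2)
```

```text
t 19.38 tcp [0.4989 0.286  0.1776] q [ 0.04  0.48 -0.88  1.78  0.41  1.08  0.68] F [-0.9 -0.9  6.3] T [-0.13  0.1   0.09] gap 0.18
tool axes
 [[ 8.000e-04 -9.962e-01 -8.700e-02]
 [ 6.000e-04 -8.700e-02  9.962e-01]
 [-1.000e+00 -9.000e-04  5.000e-04]]
shift mm [ 0.2  0.1 -0.2] zyaw 1.658
turn about tool x -0.083
```

Emit:
move_arm:
  rows:
    - [0, 0, 0, 0.05, 0, 0, 1]
    - [0, 0, 0, 0.05, 0, 0, 1]
    - [0, 0, 0, 0.05, 0, 0, 1]

```text
time: 19.75
tcp_pos: [0.499, 0.2863, 0.1777]
tcp_rot: [-1.162, 1.237, 1.162]
force: [-0.4, -0.5, 6.5]
finger_gap: 0.177
```

Run:
```python
from h import *
goto((.4988,.2858,.1774),.17+np.pi/2)
```

```text
t 19.75 tcp [0.499  0.2863 0.1777] q [ 0.01  0.46 -0.84  1.78  0.39  1.07  0.54] F [-0.4 -0.5  6.5] T [-0.14 -0.02  0.1 ] gap 0.177
tool axes
 [[ 0.0011 -0.998   0.0631]
 [ 0.001   0.0631  0.998 ]
 [-1.     -0.0011  0.001 ]]
shift mm [ 0.3  0.2 -0.5] zyaw 1.508
turn about tool x -0.233
```

Emit:
move_arm:
  rows:
    - [0, 0, 0, 0.05, 0, 0, 1]
    - [0, 0, 0, 0.05, 0, 0, 1]
    - [0, 0, 0, 0.05, 0, 0, 1]
    - [0, 0, 0, 0.05, 0, 0, 1]

```text
time: 20.25
tcp_pos: [0.499, 0.2863, 0.1778]
tcp_rot: [-1.013, 1.321, 1.013]
force: [-0.5, 0.3, 6.6]
finger_gap: 0.176
```

Run:
```python
from h import *
goto((.4988,.2858,.1774),.17+np.pi/2)
```

```text
t 20.25 tcp [0.499  0.2863 0.1778] q [-0.02  0.45 -0.8   1.78  0.37  1.06  0.36] F [-0.5  0.3  6.6] T [-0.09  0.03  0.12] gap 0.176
tool axes
 [[ 1.100e-03 -9.656e-01  2.600e-01]
 [ 1.000e-03  2.600e-01  9.656e-01]
 [-1.000e+00 -8.000e-04  1.200e-03]]
shift mm [ 0.4  0.  -0.6] zyaw 1.308
turn about tool x -0.433
```

Emit:
move_arm:
  rows:
    - [0, 0, 0, 0.05, 0, 0, 1]
    - [0, 0, 0, 0.05, 0, 0, 1]
    - [0, 0, 0, 0.04, 0, 0, 1]
    - [0, 0, 0, 0, 0, 0, 1]

```text
time: 20.75
tcp_pos: [0.4989, 0.2864, 0.1777]
tcp_rot: [-0.908, 1.372, 0.908]
force: [0.5, -0.1, 7.3]
finger_gap: 0.181
```

Run:
```python
from h import *
goto((.4988,.2858,.1774),.17+np.pi/2)
```

```text
t 20.75 tcp [0.4989 0.2864 0.1777] q [-0.04  0.44 -0.77  1.79  0.35  1.05  0.24] F [ 0.5 -0.1  7.3] T [0.01 0.06 0.03] gap 0.181
tool axes
 [[ 1.000e-03 -9.203e-01  3.912e-01]
 [ 1.000e-03  3.912e-01  9.203e-01]
 [-1.000e+00 -5.000e-04  1.300e-03]]
shift mm [ 0.3 -0.1 -0.6] zyaw 1.169
turn about tool x -0.572
```

Emit:
move_arm:
  rows:
    - [0, 0, 0, 0.03, 0, 0, 1]
    - [0, 0, 0, 0.03, 0, 0, 1]
    - [0, 0, 0, 0, 0, 0, 1]

```text
time: 21.12
tcp_pos: [0.499, 0.2864, 0.1778]
tcp_rot: [-0.862, 1.391, 0.863]
force: [0.0, -0.8, 5.6]
finger_gap: 0.181
```

Run:
```python
from h import *
goto((.4988,.2858,.1774),.17+np.pi/2)
```

```text
t 21.12 tcp [0.499  0.2864 0.1778] q [-0.05  0.44 -0.75  1.79  0.34  1.05  0.18] F [ 0.  -0.8  5.6] T [0.01 0.05 0.04] gap 0.181
tool axes
 [[ 1.100e-03 -8.952e-01  4.456e-01]
 [ 1.000e-03  4.456e-01  8.952e-01]
 [-1.000e+00 -5.000e-04  1.400e-03]]
shift mm [ 0.4 -0.1 -0.6] zyaw 1.109
turn about tool x -0.632
```

Emit:
move_arm:
  rows:
    - [0, 0, 0, 0.02, 0, 0, 1]
    - [0, 0, 0, 0, 0, 0, 1]

```text
time: 21.38
tcp_pos: [0.499, 0.2863, 0.1778]
tcp_rot: [-0.847, 1.398, 0.848]
force: [-0.2, -0.1, 6.0]
finger_gap: 0.182
```

Run:
```python
from h import *
goto((.4988,.2858,.1774),.17+np.pi/2)
```

```text
t 21.38 tcp [0.499  0.2863 0.1778] q [-0.05  0.44 -0.75  1.79  0.34  1.05  0.17] F [-0.2 -0.1  6. ] T [-0.07  0.05  0.03] gap 0.182
tool axes
 [[ 1.100e-03 -8.863e-01  4.632e-01]
 [ 1.000e-03  4.632e-01  8.863e-01]
 [-1.000e+00 -5.000e-04  1.400e-03]]
shift mm [ 0.4 -0.1 -0.5] zyaw 1.089
turn about tool x -0.652
```

Emit:
move_arm:
  rows:
    - [0, 0, 0, 0.02, 0, 0, 1]
    - [0, 0, 0, 0, 0, 0, 1]

```text
time: 21.62
tcp_pos: [0.4989, 0.2862, 0.1777]
tcp_rot: [-0.832, 1.404, 0.832]
force: [-1.2, -0.2, 6.4]
finger_gap: 0.182
```

Run:
```python
from h import *
goto((.4988,.2858,.1774),.17+np.pi/2)
```

```text
t 21.62 tcp [0.4989 0.2862 0.1777] q [-0.05  0.44 -0.75  1.79  0.34  1.05  0.15] F [-1.2 -0.2  6.4] T [-0.16  0.11  0.12] gap 0.182
tool axes
 [[ 9.000e-04 -8.769e-01  4.807e-01]
 [ 6.000e-04  4.807e-01  8.769e-01]
 [-1.000e+00 -5.000e-04  9.000e-04]]
shift mm [ 0.3 -0.1 -0.4] zyaw 1.069
turn about tool x -0.671
```

Emit:
move_arm:
  rows:
    - [0, 0, 0, 0.015, 0, 0, 1]
    - [0, 0, 0, 0, 0, 0, 1]

```text
time: 21.88
tcp_pos: [0.4987, 0.2859, 0.1777]
tcp_rot: [-0.821, 1.41, 0.821]
force: [-0.7, -1.1, 7.8]
finger_gap: 0.183
```

Run:
```python
from h import *
goto((.4988,.2858,.1774),.17+np.pi/2)
```

```text
t 21.88 tcp [0.4987 0.2859 0.1777] q [-0.05  0.43 -0.74  1.79  0.33  1.05  0.13] F [-0.7 -1.1  7.8] T [-0.33  0.23  0.16] gap 0.183
tool axes
 [[ 6.000e-04 -8.696e-01  4.937e-01]
 [ 1.000e-04  4.937e-01  8.696e-01]
 [-1.000e+00 -5.000e-04  4.000e-04]]
shift mm [ 0.3 -0.2 -0.1] zyaw 1.054
turn about tool x -0.686
```

Torque is building, so the stop is reached at about 0.69 rad. I let the bowl rise gently into the notches.

Emit:
move_arm:
  rows:
    - [-1, 0, 0, 0, 0, 0, 1]
    - [-1, 0, 0, 0, 0, 0, 1]
    - [-1, 0, 0, 0, 0, 0, 1]
    - [-1, 0, 0, 0, 0, 0, 1]
    - [0, 0, 0, 0, 0, 0, 1]

```text
time: 22.5
tcp_pos: [0.4986, 0.2858, 0.1814]
tcp_rot: [-0.821, 1.41, 0.821]
force: [-1.4, -0.5, 3.7]
finger_gap: 0.186
```

Emit:
move_arm:
  rows:
    - [-1, 0, 0, 0, 0, 0, 1]
    - [0, 0, 0, 0, 0, 0, 1]

```text
time: 22.75
tcp_pos: [0.4986, 0.2857, 0.1823]
tcp_rot: [-0.821, 1.41, 0.821]
force: [-0.8, 0.2, 3.3]
finger_gap: 0.179
```

Run:
```python
from h import *
goto((.4988,.2858,.1819),.17+np.pi/2)
```

```text
t 22.75 tcp [0.4986 0.2857 0.1823] q [-0.05  0.43 -0.74  1.78  0.33  1.06  0.14] F [-0.8  0.2  3.3] T [0.14 0.03 0.05] gap 0.179
tool axes
 [[-1.000e-04 -8.694e-01  4.941e-01]
 [ 1.000e-04  4.941e-01  8.694e-01]
 [-1.000e+00  1.000e-04  0.000e+00]]
shift mm [ 0.4 -0.1  0.2] zyaw 1.054
turn about tool x -0.687
```

Emit:
move_arm:
  rows:
    - [-0.7, 0, 0, 0, 0, 0, 1]
    - [0, 0, 0, 0, 0, 0, 1]

```text
time: 23.0
tcp_pos: [0.4985, 0.2857, 0.1825]
tcp_rot: [-0.821, 1.411, 0.821]
force: [0.1, 1.5, -3.7]
finger_gap: 0.179
```

Emit:
move_arm:
  rows:
    - [-0.7, 0, 0, 0, 0, 0, 1]
    - [0, 0, 0, 0, 0, 0, 1]

```text
time: 23.25
tcp_pos: [0.4984, 0.2855, 0.1826]
tcp_rot: [-0.82, 1.411, 0.821]
force: [3.3, 4.0, -11.3]
finger_gap: 0.182
```

A hard upward stop at −18.4 mm shows the pins are in the notches. I relax the pull, release and withdraw.

Emit:
move_arm:
  rows:
    - [1.1, 0, 0, 0, 0, 0, 1]
    - [0, 0, 0, 0, 0, 0, 1]
    - [0, 0, 0, 0, 0, 0, 0.7]
    - [0, 0, 0, 0, 0, 0, 0.4]
    - [0, 0, 0, 0, 0, 0, 0.3]

```text
time: 23.88
tcp_pos: [0.4988, 0.2856, 0.183]
tcp_rot: [-0.821, 1.41, 0.82]
force: [0.1, 0.1, 0.1]
finger_gap: 0.482
```

Emit:
move_arm:
  rows:
    - [0, 0, 0, 0, 0, 0, 0.3]
    - [0, 0, 0, 0, 0, 0, 0.3]
    - [-10, 0, 0, 0, 0, 0, 0.3]
    - [-30, 0, 0, 0, 0, 0, 0.3]
    - [-50, 0, 0, 0, 0, 0, 0.3]

```text
time: 24.5
tcp_pos: [0.4979, 0.285, 0.2728]
tcp_rot: [-0.821, 1.413, 0.821]
force: [0.9, 0.5, -0.1]
finger_gap: 0.7
```

Emit:
move_arm:
  rows:
    - [-50, 0, 0, 0, 0, 0, 0.3]
    - [-50, 0, 0, 0, 0, 0, 0.3]
    - [0, 50, -30, 0, 0, 0, 0.3]
    - [0, 50, -30, 0, 0, 0, 0.3]
    - [0, 0, 0, 0, 0, 0, 0.3]

```text
time: 25.12
tcp_pos: [0.3782, 0.2841, 0.374]
tcp_rot: [-0.827, 1.407, 0.822]
force: [0.5, -0.3, 0.7]
finger_gap: 0.702
```

Run:
```python
from h import *
goto((.4988,.2858,.1819))
im=r.get_image("scene")[:,:,::-1];tp=r.get_image("top")[:,:,::-1]
a=cv2.resize(im[90:240,375:525],None,fx=4,fy=4,interpolation=3)
o=np.array([375,90]);th=np.linspace(0,2*np.pi,60)
for z,rad in((.111+.083,.043),(.111+.117,.002)):
    for p in ((proj("scene",np.c_[.4968+rad*np.cos(th),.2858+rad*np.sin(th),np.full(60,z)])-o+.5)*4).astype(int): a[p[1]%600,p[0]%600]=(0,255,0)
b=cv2.resize(tp[200:350,100:250],(200,200),interpolation=3);a[400:,400:]=b
cv2.imwrite("pics/end.png",a)
```

```text
t 25.12 tcp [0.3782 0.2841 0.374 ] q [ 0.04  0.07 -0.85  1.72  0.06  1.37  0.24] F [ 0.5 -0.3  0.7] T [ 0.02 -0.19 -0.03] gap 0.702
tool axes
 [[ 3.300e-03 -8.718e-01  4.898e-01]
 [-1.400e-03  4.898e-01  8.718e-01]
 [-1.000e+00 -3.600e-03  4.000e-04]]
shift mm [ 192.5 -103.6   60.5] zyaw 1.059
```

View pics/end.png

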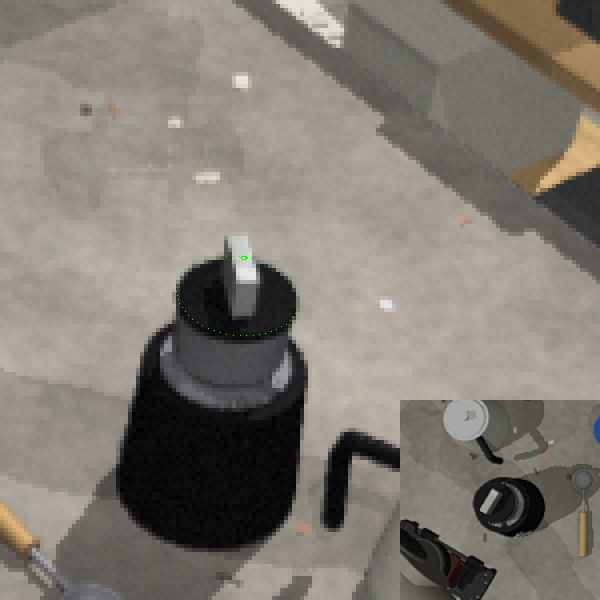

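The final picture shows the bowl upright in the mill. Its lid edge lies on the green outline predicted for the locked height (centre (237,297)), and the bar has been turned and the gripper is clear. I hand it in.

```bash
python3 -c "
from cell import r
print(r.close_job())"
```

```text
the job is handed in; nothing more can be done
None
```

The bowl is on the mill and, by my last checks, locked. I handed the job in at about 25 s; the hand-in gives no verdict.

**What I did:** I chose the black-lidded bowl with the bar grip and set its pins to the slot angle measured in the pictures (about 0.17 rad). They went straight into the slots without a search. I felt the spring plate at −14 mm, pushed to about −23.5 mm, and twisted clockwise about 0.69 rad until torque built up. Then I let it rise.

**Last checks:**
- **Lock:** while still gripped, the bowl rose to a firm upward stop at about −18.4 mm, and an 11 N pull did not lift it further.
- **Picture:** after release it stands upright, with its lid on the outline predicted for −19 mm.
- **Forces:** the most the wrist felt during the fit was about 8 N pushing down and 11 N on that pull test.
- **Arm:** the gripper is withdrawn and touching nothing. The kettle and spoon look unmoved; I did not look at the rest of the counter again.

**What failed or disagreed:**
- **First grasp:** it closed on nothing, above the bar. The fingertips sat about 20 to 25 mm higher than the tool frame says. I reopened, felt my way down and took heights from the second grasp, and the spring contact agreed.
- **Position check over the mill:** the network missed the held bowl. My outline fit was a few mm off and not reliable, so I relied on the close picture and on feel.

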